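Settle a crank disc on the balancing stand and lock it with the toggle lever

TASK

Lift the crank disc out of its plywood rack by the rim, lay its arbor gently across the rollers of the small balancing stand with the disc between the open clamp jaws, and let go. Let it swing until it has come to rest by itself, its heavy side with the crank pin hanging down. Then, without touching the disc, reach in at a slant under the stand's front guard with a fingertip and push the toggle lever down past its dead point until it snaps over and the jaws lock the disc as it settled; do not force the lever, take the hand away, and leave the other things on the bench where they are.

Things in the scene. Friction and masses are not known exactly. Their poses are not given: they have to be found in the camera images.
- rotor: crank disc on its arbor: bare metal disc, diameter 140, 12 thick, upright; steel arbor, diameter 10, reaching 54 to either side of the disc's mid-plane; about 0.5 kg in all. Origin: disc centre; y axis: along the arbor, level. Grip the rim from above by its flat faces, smooth over the outer 22 mm. At the start it stands in the rack's slot, centre 78 above the bench.
- crank_pin (a point): outer end of the crank pin, the disc's only heavy spot: stub of diameter 22, 14 proud of the disc's +y face, axis 33 mm from the arbor's axis. The frame turns with the disc: its z axis runs from the pin towards the arbor, so it is straight up when the pin hangs straight down; y axis along the arbor. Starts 55 to 120 degrees from straight down, never at the top.
- stand: balancing stand, fixed to the bench: grey base 100 x 92 mm, two aluminium cheeks 90 high, 64 apart, each with two overlapping thin rollers (diameter 36) on its outside. Origin: centre of the underside. y axis: the arbor's direction when laid in (either end may face +y); -x: its front, with an upright sheet guard before the disc's rim and, under it, the toggle lever.
- arbor_seat (a point): where the disc's centre belongs on the stand: x 0, y 0, z 98 mm in the stand's frame (same axes). The arbor sinks into the nips of the roller pairs, 36 to 49 mm to either side of y = 0, axles at x = +-13, z 79. Open rubber jaws stand 13 mm to either side of y = 0, 29 to 43 above the bench. The arbor rolls freely: let go, the disc swings about 2 to 7 s before it rests.
- lever_pivot (a point): pivot of the toggle lever, x -41, y 0, z 28 mm in the stand's frame (same axes); the lever turns about the stand's y axis. Above its end stands the guard, an upright sheet 67 mm wide at x -79 to -81, z 95 to 139, with a lip bent forward to x -87, z 150: a gripper pointing straight down at the lever runs into it. Lean it back 30 to 45 degrees, fingers pointing down and to the stand's +x.
- lever_ball (a point): centre of the black ball, diameter 16, on the lever's end, 52 mm from the pivot. Lever up (open): 30 degrees above level, ball at x -86, z 54 mm in the stand's frame; locked: 12 degrees below level, ball at x -92, z 17.
- toggle (a joint): toggle lever, rad: 0 = up, jaws open, as found; 0.733 = fully down against its stop, jaws locked. An over-centre spring strut resists by about 6 to 11 N at the ball, has its dead point near 0.54 and then snaps the lever home by itself; let go before that, the lever springs up again.
- rack: plywood rack, 112 x 44 mm, 40 high, fixed to the bench, with a slot 15 wide along its x axis in which the disc stands. Origin: centre of its underside.
- oil: small oil bottle with a spout, diameter 44, 145 high, a loose bystander. Origin: centre of its underside.
- tub_near: tub of cotton swabs, diameter 59, 80 high, a loose bystander beside the rack. Origin: centre of its underside.

How it is judged:
On the way, in this order (a step that is already met when the one before it is completed fails the run):
1. the arbor lies in the four rollers, the disc between the jaws, the lever still up (z of rotor in the frame of stand between 0.094 and 0.1005 m and x of rotor in the frame of stand between -0.004 and 0.004 m and y of rotor in the frame of stand between -0.009 and 0.009 m and value of joint toggle below 0.15 rad), for 0.2 s.
2. let go, the disc has swung to rest by itself with the crank pin down, the lever still up (contact force between the fingers and rotor below 0.1 N and angular speed of rotor below 0.1 rad/s and angle between crank_pin's own z axis and vertical below 0.2 rad and z of rotor in the frame of stand below 0.1005 m and value of joint toggle below 0.15 rad), for 0.4 s.
At the end, for the whole second after the job is handed in: The toggle lever is snapped over (joint above 0.67 rad); the arbor lies in the four rollers (within 4 mm of its seat fore and aft, 2.5 mm in height) with the disc between the jaws (within 9 mm of the middle), at rest, the crank pin within 0.22 rad (12 degrees) of straight down (value of joint toggle above 0.67 rad and angle between crank_pin's own z axis and vertical below 0.22 rad and z of rotor in the frame of stand between 0.094 and 0.1005 m and x of rotor in the frame of stand between -0.004 and 0.004 m and y of rotor in the frame of stand between -0.009 and 0.009 m and angular speed of rotor below 0.05 rad/s); the robot touches nothing.
It fails at once if the hand or the arm touches the disc while the lever is being pushed over or after (value of joint toggle above 0.1 rad and contact force between any of the fingers, the arm and rotor above 0.5 N).
It fails at once if the lever or the stand is forced: more than 35 N from the fingers (contact force between the fingers and stand above 35 N).
It fails at once if the disc is dropped or rammed onto the stand (more than 80 N) (contact force between rotor and stand above 80 N).
It fails at once if the oil bottle or the tub is moved by more than 20 mm (distance of any of oil, tub_near from where it was at the start of the episode above 0.02 m).
It also fails if it takes over 51 s, if anything falls off the work surface, if the arm or the gripper's body presses on something with over 40 N, if the wrist force passes 120 N, or if a joint passes its speed limit or range.

ROBOT

A 6-joint arm with a two-finger parallel gripper is mounted at the origin on a cart in front of the work surface, level with it; the furniture and walls round the work are solid. World frame = base frame: x ahead of the robot, y to its left, z up, the work surface at z = 0. Lengths are in m, angles in rad, forces in N, time in s.
With the tool pointing down it reaches from about 0.3 to 0.85 m from the base axis. Payload 5.4 kg.
Tool frame: the origin (TCP) lies midway between the tips of the shut fingers; the grasp point (between the pads) lies 19 mm behind it (bot.grip_depth is the distance from the TCP to the grasp point, in m); z points along the fingers, y is the line along which they close (so a half turn about z gives the same grasp; the last joint's range is limited). The gripper opens to 85 mm and grips with 20 to 120 N. Pads are 22 mm wide; open, the fingers measure 114 mm over their backs; the gripper's body (76 mm by 85 mm) begins 54 mm behind the grasp point. The pads swing forward as they close: fully open they stand 13 mm farther back than shut.
Start: joints at [-1.313, 0.158, 1.597, -0, 1.386, -0.21], TCP at [0.259, -0.513, 0.231] pointing down, gripper open.
Joint ranges: [-2.91, 2.91], [-0.94, 2.29], [0.18, 2.7], [-1.29, 4.43], [0.17, 2.64], [-3, 3]. Speed limits (rad/s): [2.57, 2.57, 3.14, 3.14, 3.14, 3.14].

INTERFACE

Orientations are given as [roll, pitch, yaw] about the fixed x, y, z axes, in that order (R = Rz(yaw) Ry(pitch) Rx(roll)).
In Python, from workcell import status, camera, camera_params, bot gives the robot as it stands.
- The arm moves only by the shell command python3 -m crank 'ROWS'. ROWS is JSON, a list of rows, each a list of 7 numbers: the shift along the tool's x, y, z in m, then the turn, a rotation vector about the tool's x, y, z in degrees, then the finger opening in m, from 0 to 0.0854. A call has 1 to 20 rows; each row shifts and turns the commanded pose from where the row before left it, along the tool's axes as they then stand; what a row does not reach is not made up. A row lasts 1/8 s, in which the tool goes at most 62.5 mm and 10.7 degrees, less where a joint would pass 70% of its speed; a pose out of reach is approached as far as the arm can. A call with a gripper value outside its range is refused whole. The fingers move at their own pace and stop on an object; the grip force is fixed at half the most. Time passes only in rows, so rows that do not move let the fingers close. It gives the time, the measured TCP pose, the force, the opening and the grip force at its end, in the units of the state.
- status.observe(): the state, without advancing time (a new reading comes with each control period).
- camera(name): name is "scene" or "top" or "wrist"; returns the picture (480x640x3 uint8, red, green, blue); there is no depth.
- camera_params(name): a dict with "intrinsics" (3x3 intrinsics, pixels), "camera_from_world" (4x4, takes a point from world to camera coordinates); the wrist camera has in their place "T_tool_cam" (4x4, takes a point from camera to tool coordinates, whose origin is the TCP and whose axes are the flange's). Camera axes: x right, y down, z forward; pixel columns grow to the right and rows downward; lengths in m; the calibration is good to about 2 mm. A picture is of the moment at which its call begins: read the wrist's pose just before it. camera_params takes no time and is no camera call.
- bot.job_done(): hands the job in; it is judged then, once.
The state is a dict: "clock": time; "joint_pos": joint angles; "qvel": joint speeds; "tau": joint torques, N m; "position": TCP position; "eef_rot": TCP orientation; "ft_force": force on the tool from outside, world axes, zero at the start; "wrist_torque": the same for the moment, N m; "opening": finger opening in m; "gripper_force": force on a finger pad.
Only numpy, scipy, OpenCV 4.12 (cv2) and the standard library are available. Lean on these libraries where they do the work, as an engineer would, in place of code of your own. Each camera call takes 0.05 s, during which the arm holds its last target. There are 200 camera calls.

## Working session

There is one attempt and no reset: what is moved stays moved. The work goes in short steps, Python scripts to look and compute and a shell command to move; the robot and the scene stay as the last step left them, time stands still between calls to the robot, and variables do not carry over. Pictures are saved under pics/ and viewed, at most 13 in all, crops included, and the job is handed in when it is done.

```bash
ls; mkdir -p pics
python3 - <<'E'
from workcell import status,camera,camera_params,bot
import cv2,numpy as np
print(status.observe()); print(bot.grip_depth)
for n in("scene","top"):
    im=camera(n); cv2.imwrite(f"pics/{n}0.png",im[:,:,::-1]); p=camera_params(n); print(n,np.round(p["intrinsics"],1).tolist(),np.round(p["camera_from_world"],4).tolist())
print(camera_params("wrist"))
E
```

```text
pics
{'clock': 0.0, 'joint_pos': array([-1.31312865e+00,  1.59037227e-01,  1.59827905e+00,  1.50861310e-05,
        1.38619418e+00, -2.10081416e-01]), 'qvel': array([2.97194739e-04, 1.44405390e-03, 3.84955614e-05, 5.26623311e-04,
       2.69801132e-04, 3.07305614e-04]), 'tau': array([ 6.63592436e-04, -3.95991111e+01, -3.31430769e+01, -5.92373067e-05,
        8.10797908e-03, -4.67880113e-05]), 'position': array([ 0.25908926, -0.51262997,  0.2303001 ]), 'eef_rot': array([-3.13972011e+00, -4.14435639e-04,  4.67745921e-01]), 'ft_force': array([ 0.22104784, -0.5301456 , -0.25469626]), 'wrist_torque': array([-0.00132537, -0.03696441, -0.02002676]), 'gripper_force': 0.0, 'opening': 0.08561474613347515}
0.0187
scene [[491.3, 0.0, 318.0], [0.0, 491.3, 247.2], [0.0, 0.0, 1.0]] [[0.7037, -0.7104, -0.0097, -0.4753], [-0.5409, -0.5268, -0.6557, 0.1904], [0.4607, 0.4666, -0.755, 1.0581], [0.0, 0.0, 0.0, 1.0]]
top [[525.9, 0.0, 325.4], [0.0, 525.9, 238.0], [0.0, 0.0, 1.0]] [[-0.0085, -1.0, -0.0007, -0.2067], [-0.9941, 0.0085, -0.108, 0.4578], [0.108, -0.0002, -0.9941, 0.9692], [0.0, 0.0, 0.0, 1.0]]
{'intrinsics': array([[369.60798079,   0.        , 322.61722926],
       [  0.        , 369.60798079, 243.26559342],
       [  0.        ,   0.        ,   1.        ]]), 'T_tool_cam': array([[ 2.98587495e-05, -9.53529797e-01, -3.01298730e-01,
         7.84867692e-02],
       [ 9.99999962e-01,  1.10849047e-04, -2.51707404e-04,
        -1.24826746e-04],
       [ 2.73409187e-04, -3.01298711e-01,  9.53529765e-01,
        -1.42991777e-01],
       [ 0.00000000e+00,  0.00000000e+00,  0.00000000e+00,
         1.00000000e+00]])}
```

View pics/scene0.png

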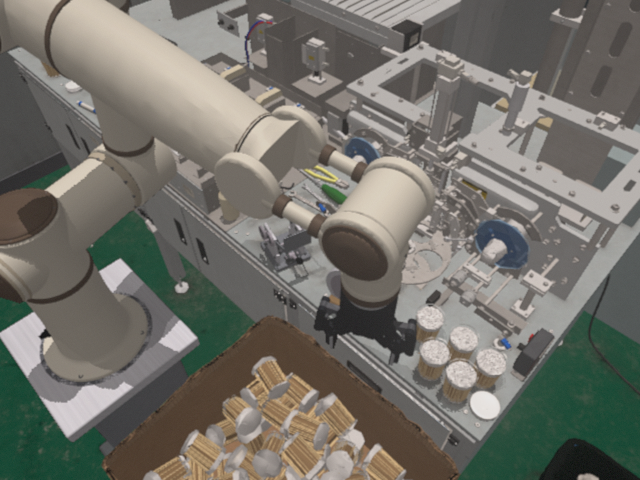

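View pics/top0.png

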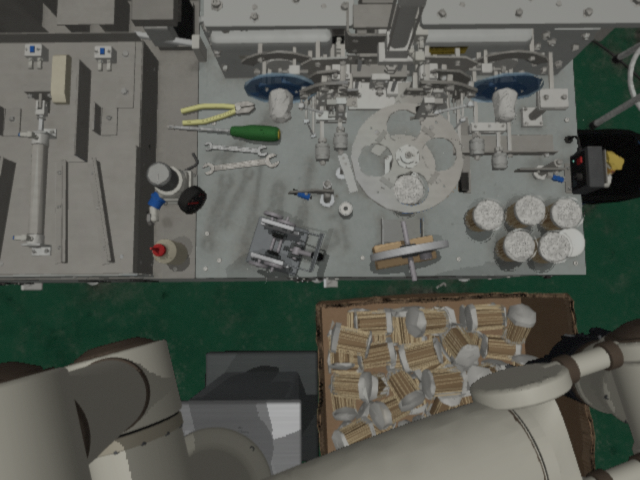

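The top view shows the rotor in the rack near (408,252), the stand near (287,245) with the lever's black ball at about (320,257), and the oil bottle at (163,250). I'll zoom in.

```bash
cat > h.py <<'E'
import numpy as np,cv2
from workcell import status,camera,camera_params,bot
from scipy.spatial.transform import Rotation as R
def pose():
    s=status.observe(); T=np.eye(4); T[:3,:3]=R.from_euler('xyz',s["eef_rot"]).as_matrix(); T[:3,3]=s["position"]; return T
def cam(n,T=None):
    p=camera_params(n); K=np.array(p["intrinsics"])
    C=np.linalg.inv(p["camera_from_world"]) if n!="wrist" else T@p["T_tool_cam"]
    return K,C
def ray(K,C,uv):
    return C[:3,3],C[:3,:3]@np.linalg.inv(K)@[uv[0],uv[1],1]
def onz(K,C,uv,z):
    o,d=ray(K,C,uv); return o+d*(z-o[2])/d[2]
def tri(rs):
    A=np.zeros((3,3));b=np.zeros(3)
    for o,d in rs:
        d=d/np.linalg.norm(d);P=np.eye(3)-np.outer(d,d);A+=P;b+=P@o
    x=np.linalg.solve(A,b); return x,[np.linalg.norm(np.cross(x-o,d/np.linalg.norm(d))) for o,d in rs]
def proj(K,C,X):
    c=np.linalg.inv(C)@[*X,1]; q=K@c[:3]; return q[:2]/q[2]
E
python3 - <<'E'
from h import *
im=cv2.imread("pics/top0.png"); cv2.imwrite("pics/top0c.png",cv2.resize(im[190:290,240:460],(792,360),interpolation=cv2.INTER_CUBIC))
K,C=cam("top"); print(C[:3,3])
for n,uv,z in(("disc",(408,250),.148),("stand",(287,245),.09),("ball",(320,257),.054),("oil",(163,250),.145),("tub",(483,217),.08)): print(n,onz(K,C,uv,z).round(3))
E
```

```text
[ 0.3486375  -0.21040691  1.01282091]
disc [ 0.422 -0.347  0.148]
stand [ 0.437 -0.143  0.09 ]
ball [ 0.418 -0.2    0.054]
oil [0.425 0.059 0.145]
tub [ 0.485 -0.493  0.08 ]
```

View pics/top0c.png

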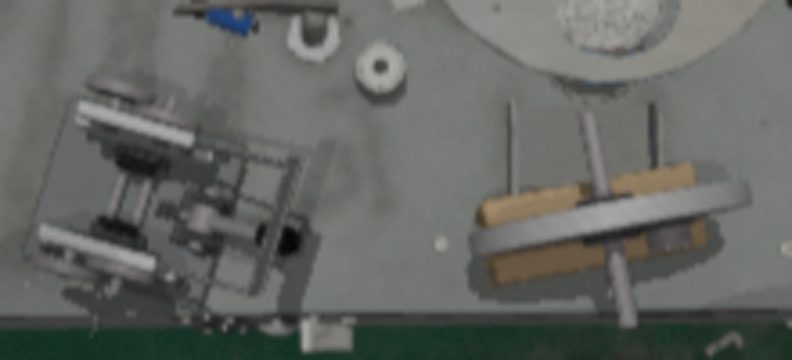

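```bash
cat >> h.py <<'E'
def rel(tgt,yaw=None):
    T=pose(); print("tool shift mm",(T[:3,:3].T@(np.array(tgt)-T[:3,3])*1000).round(1), "yaw deg",np.degrees(np.arctan2(T[1,0],T[0,0])).round(2))
    if yaw is not None:
        Rt=R.from_euler('xyz',[np.pi,0,np.radians(yaw)]).as_matrix(); print("rotvec deg",np.degrees(R.from_matrix(T[:3,:3].T@Rt).as_rotvec()).round(2))
E
python3 -m crank '[[0,0,-0.01,0,0,-10.4,0.085],[0,0,-0.01,0,0,-10.4,0.085],[0,0,-0.01,0,0,-10.4,0.085],[0,0,-0.01,0,0,-10.4,0.085],[0,0,0,0,0,-10.4,0.085],[0,0,0,0,0,-10.4,0.085],[0,0,0,0,0,-10.4,0.085]]'
python3 -c "
from h import *
rel([.40,-.33,.27],100.6)"
```

```text
clock: 0.98
position: [0.2592, -0.5129, 0.2707]
eef_rot: [-3.142, -0.001, 1.744]
ft_force: [-0.2, -0.7, -0.1]
opening: 0.085
gripper_force: 0.0
tool shift mm [155.8 170.3   0.9] yaw deg 99.95
rotvec deg [-0.   -0.07 -0.65]
```

```bash
python3 -m crank '[[0.04,0.042,0,0,0,0,0.085],[0.04,0.042,0,0,0,0,0.085],[0.04,0.042,0,0,0,0,0.085],[0.036,0.042,0,0,0,0,0.085],[0,0,0,0,0,0,0.085]]'
python3 - <<'E'
from h import *
T=pose(); im=camera("wrist"); np.save("T1.npy",T); cv2.imwrite("pics/w1.png",im[:,:,::-1]); print(T.round(4).tolist())
E
```

```text
clock: 1.6
position: [0.4006, -0.3284, 0.271]
eef_rot: [3.141, -0.001, 1.744]
ft_force: [0.6, 0.1, -0.4]
opening: 0.085
gripper_force: 0.0
[[-0.1721, 0.9851, 0.0001, 0.4006], [0.9851, 0.1721, 0.0011, -0.3284], [0.0011, 0.0003, -1.0, 0.271], [0.0, 0.0, 0.0, 1.0]]
```

View pics/w1.png

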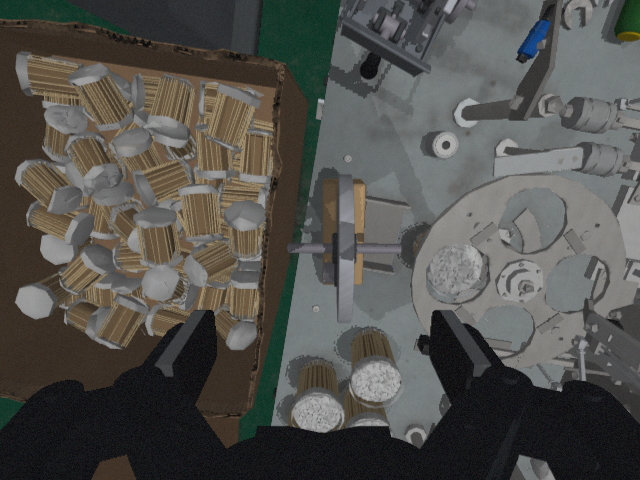

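The wrist view shows the disc edge-on around (345,247), arbor ends at (290,248) and (402,247), the stand's guard and black ball at the top, near (370,65), and tubs at (375,380) and (320,410). I'll triangulate the arbor and the rim against the top view.

Run:
```python
from h import *
T=np.load("T1.npy"); Kw,Cw=cam("wrist",T); Kt,Ct=cam("top")
f=lambda u,v:(240+u/3.6,190+v/3.6)
P=[]
for n,w,t in(("far",(402,247),f(588,112)),("near",(290,248),f(628,325))):
    x,e=tri([ray(Kw,Cw,w),ray(Kt,Ct,t)]); P.append(x); print(n,x.round(4),np.round(e,4))
d=P[0]-P[1]; print("len",np.linalg.norm(d),"arbor yaw",np.degrees(np.arctan2(d[1],d[0])),"mid",(P[0]+P[1])/2)
# rim top outline in wrist: gray mask
im=cv2.imread("pics/w1.png"); 
print("rim ends on z=.078:",[onz(Kw,Cw,p,.078).round(4).tolist() for p in((345,174),(345,322))])
print("rim mid z=.148", onz(Kw,Cw,(345,248),.148).round(4), onz(Kt,Ct,f(611,212),.148).round(4))
x,e=tri([ray(Kw,Cw,(370,66)),ray(Kt,Ct,f(287,238))]);print("ball",x.round(4),e)
cv2.imwrite("pics/w1c.png",cv2.resize(im[150:340,270:430],(640,600*190//150*0+760))[:600]) if 0 else None
```

```text
far [ 0.4818 -0.3496  0.0738] [0.0024 0.0024]
near [ 0.3751 -0.3707  0.0631] [0.0013 0.0013]
len 0.10922298411607317 arbor yaw 11.21610478795092 mid [ 0.42845051 -0.36012521  0.06843776]
rim ends on z=.078: [[0.4154, -0.2882, 0.078], [0.4438, -0.4352, 0.078]]
rim mid z=.148 [ 0.4203 -0.3351  0.148 ] [ 0.4234 -0.3495  0.148 ]
ball [ 0.417  -0.2004  0.0952] [np.float64(0.000374402385048731), np.float64(0.0003744023850485026)]
```

```bash
python3 -m crank '[[0.045,0,0,0,0,0,0.085],[0.045,0,0,0,0,0,0.085],[0,0,0,0,0,0,0.085],[0,0,0,0,0,0,0.085]]'
python3 - <<'E'
from h import *
T=pose(); im=camera("wrist"); np.save("T2.npy",T); cv2.imwrite("pics/w2.png",im[:,:,::-1]); print(T.round(4).tolist())
E
python3 -m crank '[[0.045,0.00,0,0,0,0,0.085],[0.045,0.00,0,0,0,0,0.085],[0,0,0,0,0,0,0.085],[0,0,0,0,0,0,0.085]]'
python3 - <<'E'
from h import *
T=pose(); im=camera("wrist"); np.save("T3.npy",T); cv2.imwrite("pics/w3.png",im[:,:,::-1]); print(T.round(4).tolist())
a=cv2.imread("pics/w2.png"); b=cv2.imread("pics/w3.png")
cv2.imwrite("pics/w23.png",np.hstack([cv2.resize(a[0:300,270:470],None,fx=2,fy=2,interpolation=cv2.INTER_CUBIC),cv2.resize(b[80:380,270:470],None,fx=2,fy=2,interpolation=cv2.INTER_CUBIC)]))
E
```

```text
clock: 2.15
position: [0.3835, -0.2439, 0.2714]
eef_rot: [-3.141, 0.001, 1.737]
ft_force: [-0.2, 0.3, 0.3]
opening: 0.0853
gripper_force: 0.0
[[-0.1655, 0.9862, -0.0, 0.3835], [0.9862, 0.1655, -0.0008, -0.2439], [-0.0008, -0.0001, -1.0, 0.2714], [0.0, 0.0, 0.0, 1.0]]
clock: 2.7
position: [0.3691, -0.155, 0.2715]
eef_rot: [-3.142, 0.001, 1.738]
ft_force: [-0.1, -0.4, 0.0]
opening: 0.085
gripper_force: 0.0
[[-0.1659, 0.9861, 0.0001, 0.3691], [0.9861, 0.1659, -0.0007, -0.155], [-0.0007, -0.0, -1.0, 0.2715], [0.0, 0.0, 0.0, 1.0]]
```

View pics/w23.png

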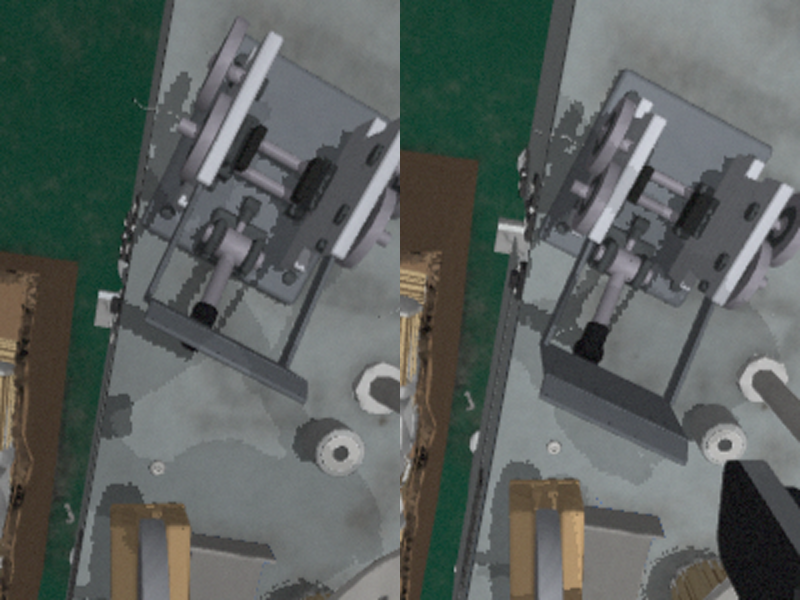

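The left half (w2) and right half (w3) both show the stand: cheek tops as white bars, jaws between them, the ball at about (204,315) and (592,343), and the guard lip below. The rotor is at the bottom.

Run:
```python
from h import *
K2,C2=cam("wrist",np.load("T2.npy")); K3,C3=cam("wrist",np.load("T3.npy"))
a=lambda u,v:(270+u/2,v/2); b=lambda u,v:(270+(u-400)/2,80+v/2)
P={}
for n,p,q in(("Lback",(277,35),(657,117)),("Lfront",(207,183),(597,240)),("jawL",(247,147),(641,185)),("jawR",(315,180),(697,210)),("ball",(204,315),(592,343)),("lipL",(148,305),(542,398)),("lipR",(306,402),(685,463)),("Rfront",(345,257),(722,303))):
    x,e=tri([ray(K2,C2,a(*p)),ray(K3,C3,b(*q))]); P[n]=x; print(n,x.round(4),np.round(e,4)[0])
print("on z=.09, from w3/w2:")
for n,q,p in(("Lback",(657,117),(277,35)),("Lfront",(597,240),(207,183)),("Rback",(785,190),None),("Rfront",(722,303),(345,257))):
    x=onz(K3,C3,b(*q),.09); P[n+"z"]=x; print(n,x.round(4), onz(K2,C2,a(*p),.09).round(4) if p else "")
d=(P["Lbackz"]-P["Lfrontz"])+(P["Rbackz"]-P["Rfrontz"]); yaw=np.arctan2(d[1],d[0]); print("stand yaw",np.degrees(yaw), [np.degrees(np.arctan2(*(P[s+"backz"]-P[s+"frontz"])[1::-1])) for s in "LR"])
lip=P["lipL"]-P["lipR"];print("lip yaw-90",np.degrees(np.arctan2(lip[1],lip[0]))-90,np.linalg.norm(lip))
c=sum(P[k+"z"] for k in("Lback","Lfront","Rback","Rfront"))/4; print("cheek centre",c, "gap",(P["Lbackz"]-P["Rbackz"]+P["Lfrontz"]-P["Rfrontz"])/2@np.array([-np.sin(yaw),np.cos(yaw),0]))
B=onz(K3,C3,b(592,343),.054); 
R2=lambda X:(np.array([[np.cos(yaw),np.sin(yaw)],[-np.sin(yaw),np.cos(yaw)]])@(X-c)[:2]).round(4)
print("in stand frame (origin cheek centre): ball",R2(B),"lip",R2((P["lipL"]+P["lipR"])/2),"jaws",R2((onz(K3,C3,b(641,185),.043)+onz(K3,C3,b(697,210),.043))/2))
```

```text
Lback [ 0.4233 -0.0771  0.0891] 0.0008
Lfront [ 0.4085 -0.1333  0.0876] 0.0001
jawL [ 0.4299 -0.1104  0.0433] 0.0013
jawR [ 0.4642 -0.1183  0.036 ] 0.0005
ball [ 0.4196 -0.1864  0.0717] 0.0009
lipL [ 0.3884 -0.1809  0.1646] 0.0001
lipR [ 0.4526 -0.2063  0.1475] 0.0003
Rfront [ 0.4711 -0.1522  0.0887] 0.0006
on z=.09, from w3/w2:
Lback [ 0.4223 -0.0772  0.09  ] [ 0.424  -0.0772  0.09  ]
Lfront [ 0.408  -0.1329  0.09  ] [ 0.4083 -0.1336  0.09  ]
Rback [ 0.4841 -0.0978  0.09  ] 
Rfront [ 0.47   -0.1519  0.09  ] [ 0.4713 -0.1522  0.09  ]
stand yaw 75.49008227612633 [np.float64(75.57364772948918), np.float64(75.40414741803917)]
lip yaw-90 68.45677216311057 0.07108449926466158
cheek centre [ 0.44610892 -0.11498852  0.09      ] gap 0.06493893021502539
in stand frame (origin cheek centre): ball [-0.0806  0.0041] lip [-0.0825  0.0051] jaws [ 0.0011 -0.0001]
```

Run:
```python
from h import *
K3,C3=cam("wrist",np.load("T3.npy"));K2,C2=cam("wrist",np.load("T2.npy"))
b=lambda u,v:(270+(u-400)/2,80+v/2); a=lambda u,v:(270+u/2,v/2)
yaw=np.radians(75.5);c=np.array([.4463,-.1151])
R2=lambda X:(np.array([[np.cos(yaw),np.sin(yaw)],[-np.sin(yaw),np.cos(yaw)]])@(X[:2]-c)).round(4)
for n,q,z in(("pivot",(625,258),.032),("baseBL",(625,70),.01),("baseBR",(770,150),.01),("baseFL",(533,235),.01),("lipL",(542,398),.15),("lipR",(685,463),.15),("ball",(590,350),.054),("rollBack",(615,130),.079),("rollFront",(585,203),.079)): print(n,R2(onz(K3,C3,b(*q),z)))
for n,q,z in(("pivot",(232,250),.032),("lipL",(148,305),.15),("lipR",(306,402),.15),("ball",(204,318),.054)): print("w2",n,R2(onz(K2,C2,a(*q),z)))
im=cv2.imread("pics/w3.png"); t=cv2.imread("pics/w2.png")
cv2.imwrite("pics/w3z.png",np.hstack([cv2.resize(t[0:110,335:475],(560,440),interpolation=cv2.INTER_CUBIC)[:, :400],cv2.resize(im[110:260,335:475],(400,429),interpolation=cv2.INTER_CUBIC)[[*range(429),*[428]*11]]]))
# rotor from w2,w1: rim far edge
```

```text
pivot [-0.0367  0.0037]
baseBL [0.0489 0.0432]
baseBR [ 0.0444 -0.0456]
baseFL [-0.0487  0.0507]
lipL [-0.0836  0.0364]
lipR [-0.0858 -0.0275]
ball [-0.0844  0.0036]
rollBack [0.0188 0.0449]
rollFront [-0.0153  0.0429]
w2 pivot [-0.0424  0.0024]
w2 lipL [-0.0787  0.0383]
w2 lipR [-0.0864 -0.0284]
w2 ball [-0.0769  0.0038]
```

```bash
python3 -c "
from h import *
rel([.4287,-.361,.2],101)"
```

```text
tool shift mm [-212.8   24.8   71.5] yaw deg 99.52
rotvec deg [-0.01  0.03 -1.48]
```

```bash
python3 -m crank '[[-0.05,0.006,0,0,0,-1.3,0.085],[-0.055,0.006,0,0,0,0,0.085],[-0.055,0.006,0.01,0,0,0,0.085],[-0.045,0.003,0.03,0,0,0,0.085],[-0.007,0.003,0.03,0,0,0,0.085],[0,0,0,0,0,0,0.085],[0,0,0,0,0,0,0.085]]'
python3 - <<'E'
from h import *
T=pose(); im=camera("wrist"); np.save("T4.npy",T); cv2.imwrite("pics/w4.png",im[:,:,::-1]); print(T.round(4).tolist())
im=cv2.imread("pics/w4.png");cv2.imwrite("pics/w4c.png",cv2.resize(im[150:450,190:460],(720,600*4//3*3//4),interpolation=cv2.INTER_CUBIC)[:600])
print("scale",720/270,600/300)
E
```

```text
clock: 3.62
position: [0.4315, -0.3586, 0.2023]
eef_rot: [3.141, 0.001, 1.761]
ft_force: [0.4, 0.5, 0.2]
opening: 0.0851
gripper_force: 0.0
[[-0.1886, 0.982, 0.0007, 0.4315], [0.982, 0.1886, -0.0009, -0.3586], [-0.001, 0.0005, -1.0, 0.2023], [0.0, 0.0, 0.0, 1.0]]
scale 2.6666666666666665 2.0
```

View pics/w4c.png

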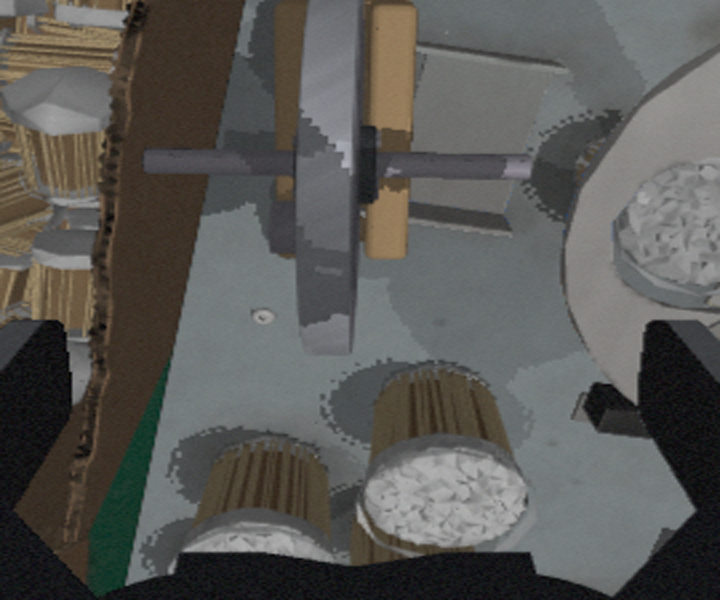

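The wrist view shows the disc edge centred near crop column 327, left of the finger midline at 355, so it is about 5 mm off. The arbor lies at row 162, the pin is on the left side (tool −y), and a tub stands below at (440,490).

Run:
```python
from h import *
T=np.load("T4.npy");K,C=cam("wrist",T);K1,C1=cam("wrist",np.load("T1.npy"))
f=lambda u,v:(190+u*270/720,150+v/2)
iT=np.linalg.inv(T); tl=lambda X:(iT@[*X,1])[:3].round(4)*1000
P=[]
for n,p,q in(("near",(146,161),(290,248)),("far",(530,167),(402,247))):
    x,e=tri([ray(K,C,f(*p)),ray(K1,C1,q)]);P.append(x);print(n,x.round(4),e[0].round(4),"on .078 tool",tl(onz(K,C,f(*p),.078)))
print("mid tri tool",tl((P[0]+P[1])/2))
m=(onz(K,C,f(146,161),.078)+onz(K,C,f(530,167),.078))/2; print("mid .078 world",m,"tool",tl(m))
for z in(.078,.11,.148): print("rim centreline",z,tl(onz(K,C,f(327,330),z)),tl(onz(K,C,f(328,160),z)))
```

```text
near [ 0.3773 -0.3614  0.0926] 0.0003 on .078 tool [  3.2 -57.1 124.3]
far [ 0.484  -0.3496  0.0698] 0.0008 on .078 tool [  0.9  51.1 124.4]
mid tri tool [  3.3  -0.3 121.1]
mid .078 world [ 0.42824205 -0.35722249  0.078     ] tool [  2.   -3.  124.3]
rim centreline 0.078 [-67.7  -6.8 124.4] [  3.6  -5.9 124.3]
rim centreline 0.11 [-50.3  -5.8  92.4] [12.5 -5.  92.3]
rim centreline 0.148 [-29.6  -4.7  54.4] [23.  -4.  54.3]
```

```bash
python3 -m crank '[[0.002,-0.004,0.02,0,0,0.6,0.085],[0,0,0.02,0,0,0,0.085],[0,0,0.02,0,0,0,0.06],[0,0,0.0165,0,0,0,0.04],[0,0,0,0,0,0,0.03],[0,0,0,0,0,0,0.02],[0,0,0,0,0,0,0.015],[0,0,0,0,0,0,0.01],[0,0,0,0,0,0,0.005],[0,0,0,0,0,0,0.0],[0,0,0,0,0,0,0.0]]'
```

```text
clock: 5.05
position: [0.4276, -0.3573, 0.126]
eef_rot: [3.141, 0.002, 1.751]
ft_force: [-0.6, -0.0, 6.2]
opening: 0.0107
gripper_force: 59.4
```

```bash
python3 -m crank '[[0,0,-0.006,0,0,0,0],[0,0,-0.015,0,0,0,0],[0,0,-0.025,0,0,0,0],[0,0,-0.03,0,0,0,0],[0,0,-0.03,0,0,0,0],[0,0,-0.03,0,0,0,0],[0,0,-0.025,0,0,0,0],[0.01,0,0,0,0,4,0],[0.015,0,0,0,0,6,0],[0.02,0,0,0,0,6,0],[0.02,0,0,0,0,6,0],[0.02,0,0,0,0,4,0],[0,0,0,0,0,0,0],[0,0,0,0,0,0,0]]'
python3 -c "
from h import *
rel([.4463,-.1151,.275],74)"
```

```text
clock: 6.8
position: [0.4294, -0.2728, 0.286]
eef_rot: [-3.142, 0.001, 1.298]
ft_force: [-1.0, -0.0, -4.8]
opening: 0.0105
gripper_force: 58.7
tool shift mm [156.4 -26.3  10.9] yaw deg 74.35
rotvec deg [-0.    0.03  0.35]
```

```bash
python3 -m crank '[[0.02,-0.004,0,0,0,0,0],[0.03,-0.006,0,0,0,0,0],[0.035,-0.006,0,0,0,0,0],[0.035,-0.006,0,0,0,0,0],[0.025,-0.004,0,0,0,0,0],[0.011,0,0,0,0,0,0],[0,0,0,0,0,0,0],[0,0,0,0,0,0,0]]'
python3 - <<'E'
from h import *
rel([.4463,-.1151,.275],74)
T=pose(); w=camera("wrist"); t=camera("top"); np.save("T5.npy",T)
cv2.imwrite("pics/w5.png",w[:,:,::-1]);cv2.imwrite("pics/t5.png",t[:,:,::-1])
w=cv2.imread("pics/w5.png");t=cv2.imread("pics/t5.png")
cv2.imwrite("pics/c5.png",np.hstack([cv2.resize(w[0:340,205:445],(400,567)),cv2.resize(t[180:322,230:330],(400,567),interpolation=cv2.INTER_CUBIC)]))
E
```

```text
clock: 7.8
position: [0.4467, -0.116, 0.2858]
eef_rot: [-3.141, 0.0, 1.296]
ft_force: [-0.0, 0.3, -4.5]
opening: 0.0106
gripper_force: 58.8
tool shift mm [ 0.8 -0.7 10.8] yaw deg 74.26
rotvec deg [-0.01  0.03  0.26]
```

View pics/c5.png

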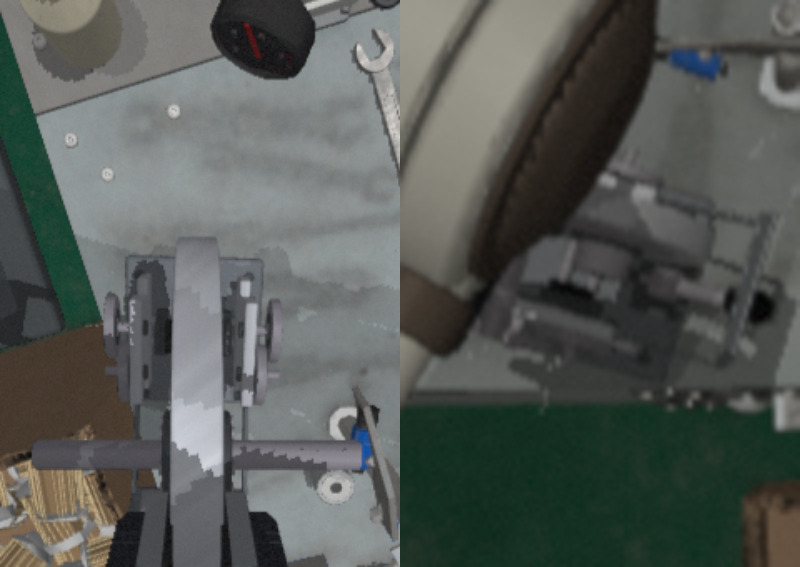

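The wrist crop shows the held disc centred (column 197) and its arbor level at row 455. The stand's base and rollers are symmetric about column 195, with axle stubs at rows of about 330 and 372. I'll work out the fore-aft offset.

Run:
```python
from h import *
T=np.load("T5.npy");K,C=cam("wrist",T); iT=np.linalg.inv(T)
f=lambda u,v:(205+u*.6,v*340/567)
def tp(uv,tz):  # tool coords at tool z
    o,d=ray(K,iT@C,f(*uv)); return ((o+d*(tz-o[2])/d[2])*1000).round(1)
for s in((34,455),(365,455)): print("arbor end",tp(s,.048))
zt=T[2,3]
for n,uv,z in(("axL back",(108,330),.079),("axL front",(108,372),.079),("axR front",(275,374),.079),("rollL top edge",(110,293),.079),("rollL bot",(122,405),.079),("rollR top",(275,300),.079),("rollR bot",(265,405),.079),("baseBL",(127,260),.012),("baseBR",(263,260),.012)): print(n,tp(uv,zt-z))
```

```text
arbor end [  0.6 -53.1  48. ]
arbor end [ 0.6 57.3 48. ]
axL back [ 13.1 -49.5 206.8]
axL front [-11.7 -50.6 206.8]
axR front [-12.9  47.2 206.8]
rollL top edge [ 34.1 -47.5 206.8]
rollL bot [-31.9 -43.1 206.8]
rollR top [ 30.2  45.5 206.8]
rollR bot [-31.9  42.  206.8]
baseBL [ 47.3 -44.7 273.8]
baseBR [ 47.3  45.1 273.8]
```

```bash
python3 -m crank '[[0,-0.001,0.012,0,0,0,0],[0,0,0.025,0,0,0,0],[0,0,0.03,0,0,0,0],[0,0,0.028,0,0,0,0],[0,0,0.02,0,0,0,0],[0,0,0.012,0,0,0,0],[0,0,0.004,0,0,0,0],[0,0,0.002,0,0,0,0],[0,0,0,0,0,0,0]]'
```

```text
clock: 9.02
position: [0.4463, -0.1152, 0.1534]
eef_rot: [3.14, 0.0, 1.297]
ft_force: [0.5, 0.7, -4.5]
opening: 0.0106
gripper_force: 58.7
```

```bash
python3 -m crank '[[0,0,0.002,0,0,0,0],[0,0,0.0015,0,0,0,0],[0,0,0.0015,0,0,0,0],[0,0,0.001,0,0,0,0],[0,0,0,0,0,0,0]]'
```

```text
clock: 9.65
position: [0.4458, -0.1151, 0.1469]
eef_rot: [-3.142, 0.0, 1.297]
ft_force: [-1.7, -0.8, -4.2]
opening: 0.0109
gripper_force: 58.9
```

```bash
python3 -m crank '[[0,0,0.001,0,0,0,0],[0,0,0.0005,0,0,0,0],[0,0,0,0,0,0,0]]'
```

```text
clock: 10.02
position: [0.446, -0.1154, 0.1461]
eef_rot: [3.141, 0.001, 1.297]
ft_force: [-4.8, -0.8, 5.4]
opening: 0.0109
gripper_force: 60.3
```

```bash
python3 -m crank '[[0,0,0,0,0,0,0.02],[0,0,0,0,0,0,0.03],[0,0,0,0,0,0,0.045],[0,0,0,0,0,0,0.05],[0,0,-0.01,0,0,0,0.05],[0,0,-0.025,0,0,0,0.05],[0,0,-0.03,0,0,0,0.05],[0,0,-0.03,0,0,0,0.05],[-0.02,0,-0.03,0,0,0,0.03],[-0.03,0,-0.005,0,0,0,0.02],[-0.04,0,0,0,0,0,0.0],[-0.04,0,0,0,0,0,0],[-0.03,0,0,0,0,0,0],[0,0,0,0,0,0,0]]'
python3 - <<'E'
from h import *
T=pose(); w=camera("wrist"); np.save("T6.npy",T)
cv2.imwrite("pics/w6.png",w[:,:,::-1]); print(T[:3,3])
cv2.imwrite("pics/c6.png",cv2.resize(cv2.imread("pics/w6.png")[40:340,160:480],(640,600)))
E
```

```text
clock: 11.78
position: [0.4021, -0.2705, 0.2759]
eef_rot: [3.141, 0.0, 1.294]
ft_force: [-0.3, 0.4, -1.0]
opening: 0.0001
gripper_force: 0.0
[ 0.40206585 -0.27052892  0.27593672]
```

View pics/c6.png

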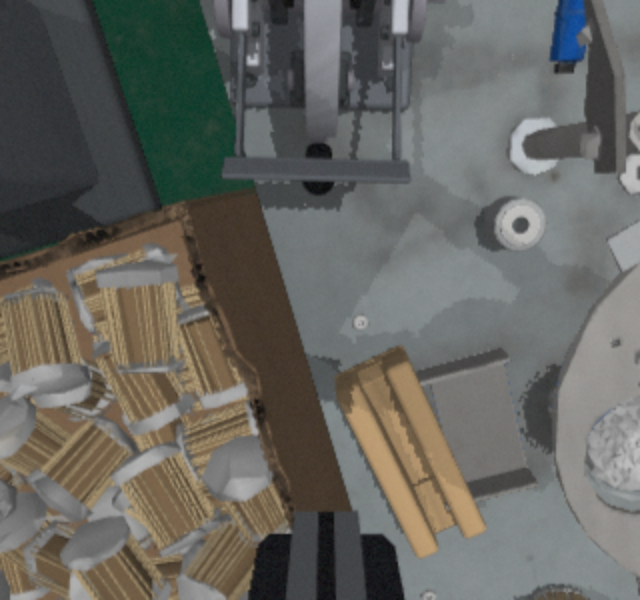

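The disc sits centred in the stand with the lever still up. The ball is at crop (318,168), just showing beyond the guard lip, which spans columns 222–410. I'll compute the ball and lip positions and check the swing by differencing two images.

Run:
```python
from h import *
T=np.load("T6.npy");K,C=cam("wrist",T)
f=lambda u,v:(160+u/2,40+v/2)
y=np.radians(74.2);c=np.array([.446,-.1153]);M=np.array([[np.cos(y),np.sin(y)],[-np.sin(y),np.cos(y)]])
for n,uv,z in(("ball",(318,168),.054),("lipL front",(222,178),.15),("lipR front",(410,183),.15),("disc front",(320,140),.098)): print(n,(M@(onz(K,C,f(*uv),z)[:2]-c)*1000).round(1))
a=camera("wrist")
print(status.observe()["clock"])
```

```text
ball [-81.    2.3]
lipL front [-84.8  34.8]
lipR front [-86.6 -30.6]
disc front [-70.4   1. ]
11.875
```

```bash
python3 -m crank '[[0,0,0,0,9,0,0],[0,0,0,0,9,0,0],[0,0,0,0,9,0,0],[0,0,0,0,9,0,0],[0,0,0,0,8,0,0],[0,0,0,0,0,0,0],[0,0,0,0,0,0,0],[0,0,0,0,0,0,0]]'
cat >> h.py <<'E'
def S(x,y,z):
    a=np.radians(74.2); return np.array([.446+(x*np.cos(a)-y*np.sin(a))/1e3,-.1153+(x*np.sin(a)+y*np.cos(a))/1e3,z/1e3])
E
python3 - <<'E'
from h import *
s=status.observe(); print(s["joint_pos"].round(2)); T=pose(); print(T.round(3).tolist())
for n,p in(("standoff",(-122,1.5,115)),("touch",(-78,1.5,72))): print(n,S(*p).round(4)); rel(S(*p))
z=T[:3,2]; print("lean deg",np.degrees(np.arccos(-z[2])),"lean az",np.degrees(np.arctan2(z[1],z[0])))
E
```

```text
clock: 12.88
position: [0.4031, -0.2683, 0.2763]
eef_rot: [3.14, -0.765, 1.3]
ft_force: [0.5, 0.1, -0.1]
opening: -0.0001
gripper_force: 0.0
[-1.14  0.22  1.61  0.49  1.91 -0.85]
[[0.193, 0.963, 0.187, 0.403], [0.695, -0.269, 0.667, -0.268], [0.693, 0.001, -0.721, 0.276], [0.0, 0.0, 0.0, 1.0]]
standoff [ 0.4113 -0.2323  0.115 ]
tool shift mm [-85.1  -2.  142. ] yaw deg 74.48
touch [ 0.4233 -0.1899  0.072 ]
tool shift mm [-83.1  -1.9 203.5] yaw deg 74.48
lean deg 43.832021551877254 lean az 74.31550359090095
```

```bash
python3 -m crank '[[-0.03,0,0,0,0,0,0],[-0.04,-0.002,0.01,0,0,0,0],[-0.015,0,0.035,0,0,0,0],[0,0,0.04,0,0,0,0],[0,0,0.04,0,0,0,0],[0,0,0.017,0,0,0,0],[0,0,0,0,0,0,0],[0,0,0,0,0,0,0]]'
python3 - <<'E'
from h import *
rel(S(-78,1.5,72))
T=pose(); w=camera("wrist"); np.save("T7.npy",T)
cv2.imwrite("pics/w7.png",w[:,:,::-1])
cv2.imwrite("pics/c7.png",cv2.resize(cv2.imread("pics/w7.png")[110:480,130:510],(616,600)))
E
```

```text
clock: 13.88
position: [0.4113, -0.2339, 0.1154]
eef_rot: [3.138, -0.765, 1.299]
ft_force: [0.7, 0.7, -0.3]
opening: -0.0001
gripper_force: 0.0
tool shift mm [ 2.8 -0.4 62.9] yaw deg 74.41
```

View pics/c7.png

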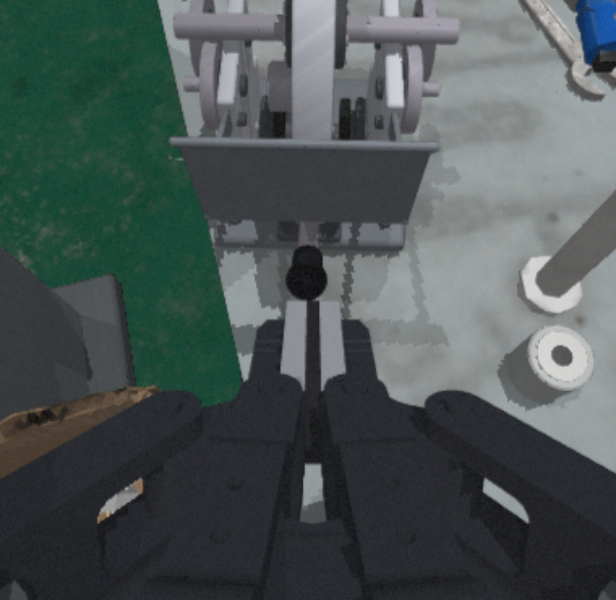

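The view shows the ball at crop (306,278), just ahead of the closed fingertips (mid column 313), and the pin hanging at about (280,85). The ball is therefore about 2 mm to tool −y. I'll compute its exact place and wait for the swing to die down, checking with image differences.

```bash
python3 - <<'E'
from h import *
T=np.load("T7.npy");K,C=cam("wrist",T);iT=np.linalg.inv(T)
X=onz(K,C,(130+306/1.621,110+278/1.621),.054);print("ball world",X,"tool mm",((iT@[*X,1])[:3]*1000).round(1))
y=np.radians(74.2);M=np.array([[np.cos(y),np.sin(y)],[-np.sin(y),np.cos(y)]]);print("stand",M@(X[:2]-[.446,-.1153])*1e3)
for u in((175,142),(437,148)):print("lip",M@(onz(K,C,(130+u[0]/1.621,110+u[1]/1.621),.15)[:2]-[.446,-.1153])*1e3)
E
python3 -m crank '[[0,0,0,0,0,0,0],[0,0,0,0,0,0,0],[0,0,0,0,0,0,0],[0,0,0,0,0,0,0],[0,0,0,0,0,0,0],[0,0,0,0,0,0,0],[0,0,0,0,0,0,0],[0,0,0,0,0,0,0],[0,0,0,0,0,0,0],[0,0,0,0,0,0,0],[0,0,0,0,0,0,0],[0,0,0,0,0,0,0],[0,0,0,0,0,0,0],[0,0,0,0,0,0,0],[0,0,0,0,0,0,0],[0,0,0,0,0,0,0],[0,0,0,0,0,0,0],[0,0,0,0,0,0,0],[0,0,0,0,0,0,0],[0,0,0,0,0,0,0]]'
python3 - <<'E'
from h import *
f=lambda:camera("wrist")[110:200,290:350].astype(int)
g=[f() for _ in range(10)]
base=cv2.imread("pics/w7.png")[110:200,290:350,::-1].astype(int)
print("vs w7",np.abs(g[0]-base).mean(),[np.abs(g[i]-g[0]).mean().round(2) for i in range(1,10)],status.observe()["clock"])
E
```

```text
ball world [ 0.4205397  -0.19603621  0.054     ] tool mm [-14.4  -1.5  71.3]
stand [-84.61816857   2.51548922]
lip [-85.50402943  33.52908142]
lip [-87.02409388 -29.73867303]
clock: 16.42
position: [0.4108, -0.2323, 0.1141]
eef_rot: [3.142, -0.768, 1.297]
ft_force: [-0.5, 0.3, -0.5]
opening: -0.0002
gripper_force: 0.0
vs w7 12.856358024691358 [np.float64(1.94), np.float64(1.91), np.float64(1.92), np.float64(1.96), np.float64(1.93), np.float64(1.93), np.float64(1.92), np.float64(1.94), np.float64(1.93)] 16.925
```

The disc is at rest (differences stay at the noise level). Now I'll go in to just above the ball.

```bash
python3 -m crank '[[0.002,-0.0015,0.02,0,0,0,0],[0,0,0.02,0,0,0,0],[0,0,0.012,0,0,0,0],[0,0,0.006,0,0,0,0],[0,0,0,0,0,0,0],[0,0,0,0,0,0,0]]'
python3 - <<'E'
from h import *
f=lambda:camera("wrist")[40:150,290:350].astype(int)
rel(S(-78,2,70)); g=[f() for _ in range(5)]; print([np.abs(a-g[0]).mean().round(2) for a in g]); cv2.imwrite("pics/w8.png",camera("wrist")[:,:,::-1])
cv2.imwrite("pics/c8.png",cv2.resize(cv2.imread("pics/w8.png")[110:480,130:510],(616,600)))
E
```

```text
clock: 17.68
position: [0.4208, -0.1923, 0.0741]
eef_rot: [3.141, -0.767, 1.297]
ft_force: [-0.1, -0.5, -0.4]
opening: -0.0001
gripper_force: 0.0
tool shift mm [-0.7  1.2  5. ] yaw deg 74.33
[np.float64(0.0), np.float64(1.76), np.float64(1.71), np.float64(2.03), np.float64(2.49)]
```

View pics/c8.png

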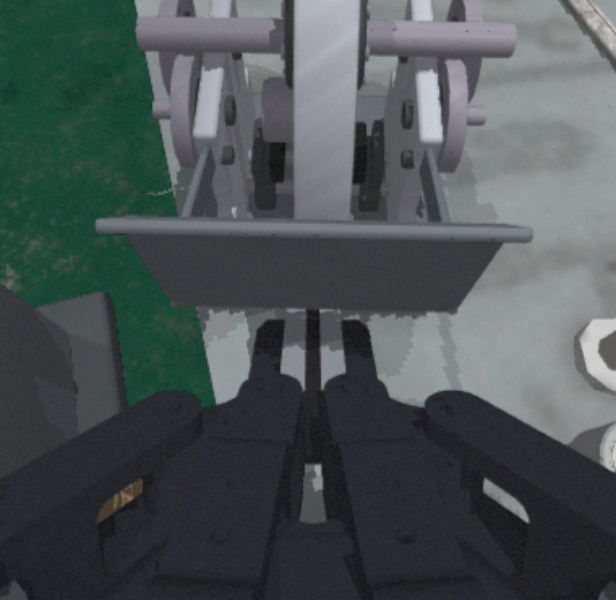

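The fingertips are just under the guard, over the ball, and clear of the sheet. The disc may still be creeping, so I'll wait a little and check again.

```bash
python3 -m crank '[[0,0,0,0,0,0,0],[0,0,0,0,0,0,0],[0,0,0,0,0,0,0],[0,0,0,0,0,0,0],[0,0,0,0,0,0,0],[0,0,0,0,0,0,0],[0,0,0,0,0,0,0],[0,0,0,0,0,0,0]]' | head -1
python3 - <<'E'
from h import *
b=cv2.imread("pics/w8.png")[40:150,290:350,::-1].astype(int)
f=lambda:camera("wrist")[40:150,290:350].astype(int)
g=[f() for _ in range(16)]; print("vs w8",np.abs(g[0]-b).mean().round(2),[np.abs(a-g[0]).mean().round(2) for a in g[1:]])
E
```

```text
clock: 18.98
vs w8 3.08 [np.float64(1.58), np.float64(1.6), np.float64(1.6), np.float64(1.59), np.float64(1.6), np.float64(1.62), np.float64(1.62), np.float64(1.6), np.float64(1.58), np.float64(1.6), np.float64(1.6), np.float64(1.59), np.float64(1.6), np.float64(1.6), np.float64(1.61)]
```

At rest. Now I'll touch the ball and start pushing.

```bash
python3 -m crank '[[0,0,0.003,0,0,0,0],[0,0,0.003,0,0,0,0],[-0.003,0,0.0015,0,0,0,0],[-0.004,0,0.002,0,0,0,0],[0,0,0,0,0,0,0]]'
```

```text
clock: 20.4
position: [0.421, -0.1905, 0.0628]
eef_rot: [-3.141, -0.769, 1.297]
ft_force: [-2.6, -0.4, 8.0]
opening: 0.0002
gripper_force: 3.7
```

```bash
python3 -m crank '[[-0.003,0,0.0015,0,0,0,0],[-0.003,0,0.0015,0,0,0,0],[-0.003,0,0.002,0,0,0,0],[0,0,0,0,0,0,0]]'
```

```text
clock: 20.9
position: [0.4205, -0.1943, 0.0527]
eef_rot: [3.14, -0.767, 1.297]
ft_force: [-2.3, -2.0, 4.2]
opening: -0.0
gripper_force: 2.5
```

```bash
python3 -c "
from h import *
T=pose();y=np.radians(74.2);d=T[:2,3]-np.array([.446,-.1153]);print('TCP stand',(d@[np.cos(y),np.sin(y)]*1e3).round(1),(d@[-np.sin(y),np.cos(y)]*1e3).round(1),(T[2,3]*1e3).round(1));x=T[:3,0];c=T[:3,3]-.011*x;d=c[:2]-np.array([.446,-.1153]);print('corner',(d@[np.cos(y),np.sin(y)]*1e3).round(1),c[2])"
```

```text
TCP stand -83.0 3.1 52.7
corner -90.9 0.045051080670722346
```

```bash
python3 -m crank '[[-0.002,0,0.002,0,0,0,0],[-0.002,0,0.002,0,0,0,0],[-0.002,0,0.002,0,0,0,0],[0,0,0,0,0,0,0]]'
```

```text
clock: 21.4
position: [0.4199, -0.1928, 0.0432]
eef_rot: [-3.14, -0.769, 1.296]
ft_force: [0.2, 0.2, 0.4]
opening: -0.0
gripper_force: 0.2
```

```bash
python3 -m crank '[[-0.002,0,0.002,0,0,0,0],[-0.0015,0,0.0015,0,0,0,0],[0,0,0,0,0,0,0]]'
```

```text
clock: 21.78
position: [0.42, -0.193, 0.0385]
eef_rot: [-3.141, -0.768, 1.296]
ft_force: [0.1, -0.2, 0.1]
opening: -0.0001
gripper_force: 0.0
```

No force is left, so it has probably snapped over. I'll withdraw along the fingers and look.

```bash
python3 -m crank '[[0,0,-0.005,0,0,0,0],[0,0,-0.015,0,0,0,0],[0,0,-0.025,0,0,0,0],[0,0,-0.03,0,0,0,0],[0,0,-0.03,0,0,0,0],[0.02,0,-0.02,0,0,0,0],[0.02,0,0,0,0,0,0],[0,0,0,0,0,0,0],[0,0,0,0,0,0,0]]'
python3 - <<'E'
from h import *
T=pose(); w=camera("wrist"); np.save("T9.npy",T)
cv2.imwrite("pics/w9.png",w[:,:,::-1])
cv2.imwrite("pics/c9.png",cv2.resize(cv2.imread("pics/w9.png")[90:390,160:460],(600,600)))
E
```

```text
clock: 22.9
position: [0.4042, -0.2496, 0.1563]
eef_rot: [-3.141, -0.768, 1.296]
ft_force: [-0.7, -0.7, 0.0]
opening: 0.0003
gripper_force: 0.0
```

View pics/c9.png

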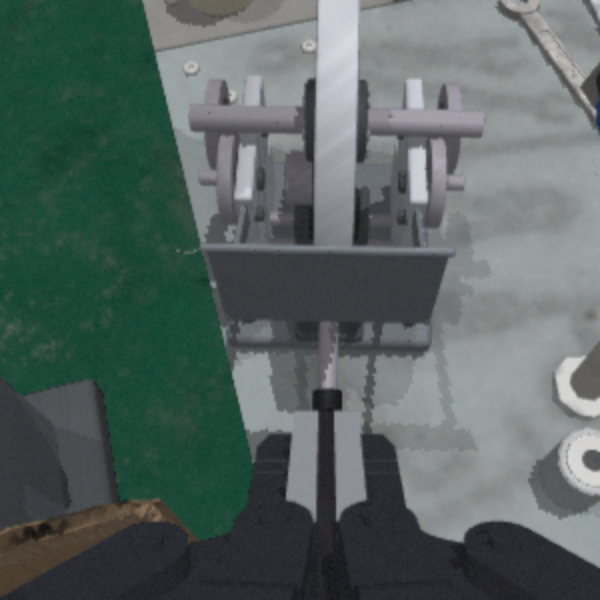

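The jaws are shut against the disc, the lever lies down with its shaft running out to (327,400), the pin hangs at (295,185), and the hand is clear. Handing in.

```bash
python3 -c "
from workcell import bot
print(bot.job_done())"
```

```text
the job is handed in; nothing more can be done
None
```

The job is handed in at about 23 s of the 51 s allowed. The disc settled pin-down on the rollers, and the lever was pushed until its resistance vanished. The last picture shows the lever down, the jaws shut on the disc and the hand clear. The hand-in returned no verdict.

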